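# Fit the core pin, close the spring-parted mould and hold it shut

### The arm

A 7-joint arm with a two-finger parallel gripper is mounted at the origin on the work surface. World frame = base frame: x ahead of the robot, y to its left, z up, the work surface at z = 0. Lengths are in mm, angles in rad, forces in N, time in s.
With the tool pointing down it reaches from about 400 to 875 mm from the base axis. Payload 4.4 kg.
Tool frame: the origin (TCP) lies at the very end of the fingers, on their centre line; the grasp point (between the pads) lies 19 mm behind it; z points along the fingers, y is the line along which they close (so a half turn about z gives the same grasp; the last joint's range is limited). The gripper opens to 85 mm and grips with 20 to 120 N. Pads are 22 mm wide; open, the fingers measure 114 mm over their backs; the gripper's body (76 mm by 85 mm) begins 54 mm behind the grasp point. The pads swing forward as they close: fully open they stand 13 mm farther back than shut.
Start: joints at [-1.223, 0.628, 0.038, 1.517, -0.027, 0.996, -0.02], TCP at [261.338, 595.164, 231.313] pointing down, gripper open.
Joint ranges: [-3.06, 3.06], [-0.37, 2.12], [-1.25, 1.32], [0.18, 2.47], [-1.1, 4.24], [0.23, 1.98], [-2.94, 2.94]. Speed limits (rad/s): [2.57, 2.57, 3.14, 3.14, 3.14, 3.14, 3.14].

### API

Orientations are given as [roll, pitch, yaw] about the fixed x, y, z axes, in that order (R = Rz(yaw) Ry(pitch) Rx(roll)).
In Python, from cell import ctrl gives the robot as it stands.
- The arm moves only by the tool step_arm, never from a script. Its argument "series" is a list that holds one entry, the list of rows, each a list of 7 numbers: the turn, a rotation vector about the tool's x, y, z as a fraction of full scale, then the shift along the tool's x, y, z as a fraction of full scale, then the closure, from 0 (fully open) to 1 (shut). In form: [[[ax, ay, az, tx, ty, tz, gripper], ...]]. A call has 1 to 12 rows; each row shifts and turns the commanded pose from where the row before left it, along the tool's axes as they then stand; what a row does not reach is not made up. Full scale, the value 1, is 150 mm for a shift and 45 degrees for a turn. A row lasts 1/10 s, in which the tool goes at most 50 mm and 8.59 degrees, less where a joint would pass 70% of its speed; a pose out of reach is approached as far as the arm can. A call with a number of a shift or a turn outside -1 to 1 is refused whole. A call with a gripper value outside its range is refused whole. The fingers move at their own pace and stop on an object; the grip force is fixed at half the most. Time passes only in rows, so rows that do not move let the fingers close. It gives the time, the measured TCP pose, the force, the opening and the grip force at its end, in the units of the state.
- ctrl.read_state(): the state, without advancing time (a new reading comes with each control period).
- ctrl.get_image(name): name is "scene" or "top" or "wrist"; returns a dict with "img" (400x640x3 uint8, red, green, blue), "fx", "fy", "cx", "cy" (pixels), "R" (3x3) and "t" (3): a world point X has camera coordinates R X + t. Camera axes: x right, y down, z forward; pixel columns grow to the right and rows downward; lengths in mm; the calibration is good to about 2 mm. A picture is of the moment at which its call begins. There is no depth.
- ctrl.finish_job(): hands the job in; it is judged then, once.
Trained networks look in a picture, given as the dict that the camera call returned (one of the last four; its "shot" number tells which), for a name from the list of things; names that differ only in an ending like _2 or _b are one class to them, and where a whole thing is asked for, a point or a joint stands for the part that bears it (a point fixed in the world has none). Each returns a list of dicts, best first, with "score" (0 to 1); they miss things now and then, are a little off and sometimes report something else, mostly with a low value. They report only what shows in the picture. A call takes as long as a camera call. They do not tell look-alikes from the thing itself.
- ctrl.recognise(picture, thing): "centre" ([column, row] in pixels, amid what is visible of it).
The state is a dict: "clock": time; "qpos": joint angles; "qd": joint speeds; "tau": joint torques, N m; "eef_pos": TCP position; "tool_rot": TCP orientation; "force": force on the tool from outside, world axes, zero at the start; "torque": the same for the moment, N m; "width": finger opening in mm; "gripper_force": force on a finger pad.
Only numpy, scipy, OpenCV 4.12 (cv2) and the standard library are available. Lean on these libraries where they do the work, as an engineer would, in place of code of your own. Each camera call takes 0.05 s, during which the arm holds its last target. There are 200 camera calls.

### The job

Pull the brass core pin out of its blue holder, stand it fully home in the middle hole of the lower mould half and let go of it. Then fit the loose upper mould half over the pin and onto the two dowels (either way round), push it down against the springs until the two faces close up, and finish while still holding it pressed shut. Leave the jar, the wrench and the white bush where they are.

Things in the scene. Friction and masses are not known exactly. Their poses are not given: they have to be found in the camera images.
- pin_center (a point): Brass core pin, round, 14 mm wide, 96 mm long, 0.12 kg, lower end tapered over 4 mm to 9 mm. Point: its centre, half-way along; z along the pin, up. It starts upright in the holder, the upper 46 mm out. Home in the lower half, its centre is 12 mm above the parting face and its upper 60 mm stand above that face.
- holder: Fixed upright holder for the pin: blue block 50 x 50 mm, 50 mm high, with one round hole 16 mm wide and 44 mm deep from the top in its middle. Origin: centre of its underside, on the bench.
- lower_face (a point): Fixed aluminium lower half, 110 mm (x) x 56 mm (y), on a steel plate 160 x 100 x 12 mm. Point: middle of its flat top, the parting face, 58 mm above the bench; z up. There a round cavity 30 mm wide, 8 deep; in its floor the pin hole, 15.5 wide, chamfered, 28 deep (pin foot ends 36 mm below the face). Two steel dowels, 12 mm wide, 20 mm tall, tapered tips, 40 mm either side of the middle along x.
- parting_springs (a joint): Four red spring pads, 8 mm wide, in the parting face at 40 mm along x and 19 mm along y from its middle, moving together. 0 = up, 7 mm above the face; grows as pressed, in m; 0.007 = flush. They push up with about 8 N when up and 13 N when flush: the upper half rests 7 mm above the face until pushed down.
- upper_center (a point): Loose aluminium upper half, 110 mm (x) x 56 mm (y) x 46 mm high, about 0.6 kg. Point: its centre, 23 mm above its underside; z up. Through holes: middle 26 mm wide for the pin, two of 14 mm for the dowels 40 mm either side along x, chamfered. Same after a half turn. Starts right way up on two bars. Closed: centre 23 mm above the parting face, pin 14 mm out of its top.
- bars: Two fixed parallel steel bars, each 90 x 10 mm, 20 mm high, 32 mm apart, on which the upper half lies; narrower than it. Origin between them, on the bench.
- upper: The upper half again, by its other reference point: in the middle of its underside; same axes.
- pin: The pin again, by its other reference point:  the middle of its lower end; z along the pin.
- jar: White jar with a red lid, 60 mm wide, 65 mm high, on the bench beyond the mould. Not to be moved.
- wrench: Steel wrench lying on the bench beyond the mould. Not to be moved.
- bush: White moulded bush, a ring 30 mm wide and 22 mm high, on the bench between robot and mould. Not to be moved.
Mind the look-alikes: they are no part of the job. Leave any purple or turquoise look-alike of the part that bears lower_face alone.

How it is judged (in metres and radians):
On the way:
1. the core pin stands home in the lower half's hole, released, with the upper half not yet on the dowels (z of pin_center in the frame of lower_face between 0.008 and 0.016 m and horizontal distance between pin_center and lower_face below 0.006 m and angle between pin_center's own z axis and vertical below 0.08 rad and contact force between the fingers and pin below 0.2 N and horizontal distance between upper_center and lower_face above 0.05 m), for 0.2 s.
At the end, for the whole second after the job is handed in: Pin home (4 mm in height, 6 mm sideways, 0.08 rad); upper half on the dowels (3 mm sideways, 0.05 rad yaw, 0.04 rad level), gap under 2 mm, the robot still pressing or gripping it with over 3 N; jar, wrench and bush moved under 20 mm (z of pin_center in the frame of lower_face between 0.008 and 0.016 m and horizontal distance between pin_center and lower_face below 0.006 m and angle between pin_center's own z axis and vertical below 0.08 rad and z of upper_center in the frame of lower_face between 0.02 and 0.025 m and horizontal distance between upper_center and lower_face below 0.003 m and angle between the x axis of upper_center and the x axis of lower_face, either way round below 0.05 rad and angle between upper_center's own z axis and vertical below 0.04 rad and contact force between any of the fingers, the arm and upper above 3 N and distance of each of jar, wrench, bush from where it was at the start of the episode below 0.02 m); the arm keeps its last pose, push and grip.
It fails at once if the jar is knocked away or over (distance of jar from where it was at the start of the episode above 0.03 m or angle between jar's own z axis and vertical above 0.6 rad).
It fails at once if the wrench is knocked away or over (distance of wrench from where it was at the start of the episode above 0.03 m).
It fails at once if the bush is knocked away or over (distance of bush from where it was at the start of the episode above 0.03 m or angle between bush's own z axis and vertical above 0.6 rad).
It also fails if it takes over 64 s, if anything falls off the work surface, if the arm or the gripper's body presses on something with over 40 N, if the wrist force passes 120 N, or if a joint passes its speed limit or range.

## Working session

There is one attempt and no reset: what is moved stays moved. The work goes in short steps, Python scripts to look and compute and a tool call to move; the robot and the scene stay as the last step left them, time stands still between calls to the robot, and variables do not carry over. Pictures are saved under pics/ and viewed, at most 10 in all, crops included, and the job is handed in when it is done.

Besides the shell and the picture viewer there is one more tool, called after ">>>" as name(argument=value, ...) on one line, values as JSON. step_arm: Moves the arm, as the interface text tells. Shift numbers are shares of 150 mm and turn numbers shares of 45 degrees, none past 1 either way. Its arguments: {"type":"object","properties":{"series":{"type":"array","items":{"type":"array","items":{"type":"array","items":{"type":"number","minimum":-1,"maximum":1}}}}},"required":["series"]}

```bash
mkdir -p pics; cat > h.py <<'E'
import numpy as np, cv2
from cell import ctrl
def ray(p,uv):
    R=np.array(p["R"]);t=np.array(p["t"]);d=R.T@np.array([(uv[0]-p["cx"])/p["fx"],(uv[1]-p["cy"])/p["fy"],1.]);return -R.T@t,d
def at(p,uv,z):
    c,d=ray(p,uv);return (c+d*(z-c[2])/d[2]).round(1)
def proj(p,X):
    c=np.array(p["R"])@np.array(X,float)+np.array(p["t"]);return np.array([p["fx"]*c[0]/c[2]+p["cx"],p["fy"]*c[1]/c[2]+p["cy"]]).round(1)
def save(p,n): cv2.imwrite("pics/"+n+".png",p["img"][:,:,::-1])
E
python3 - <<'E'
from h import *
s=ctrl.read_state();print({k:np.round(s[k],3) for k in s})
zs=dict(pin_center=71,holder=25,lower_face=58,upper_center=43,bush=11,jar=40,bars=10)
ims=[]
for n in("top","scene"):
    p=ctrl.get_image(n);ims.append(p["img"]);print(n,proj(p,[600,0,0]),p["fx"],np.round(-np.array(p["R"]).T@p["t"]))
    for k,z in zs.items():
        print(k,[(np.round(r["centre"]),round(r["score"],2),at(p,r["centre"],z)) for r in ctrl.recognise(p,k)[:3]])
    save(dict(img=p["img"]),n)
E
```

```text
{'clock': np.float64(0.0), 'qpos': array([-1.223,  0.629,  0.038,  1.518, -0.027,  0.996, -0.02 ]), 'qd': array([ 0.001, -0.   , -0.001,  0.001, -0.   ,  0.001, -0.   ]), 'tau': array([ 1.0000e-03, -5.6340e+01,  1.2270e+00, -1.9344e+01,  1.1000e-02,
        1.1000e-02,  0.0000e+00]), 'eef_pos': array([261.071, 594.592, 230.407]), 'tool_rot': array([-3.14 ,  0.   ,  2.728]), 'force': array([ 0.695, -1.391,  0.38 ]), 'torque': array([ 0.059, -0.021, -0.023]), 'gripper_force': np.float64(0.0), 'width': np.float64(85.122)}
top [321.  181.4] 383.9879258365169 [ 468.   11. 1023.]
pin_center [(array([217., 211.]), 0.63, array([522.5, 260.3,  71. ]))]
holder [(array([224., 210.]), 0.7, array([527.8, 254.2,  25. ]))]
lower_face [(array([333., 189.]), 0.84, array([572.3, -28.3,  58. ])), (array([419., 268.]), 0.82, array([ 370.8, -238.9,   58. ])), (array([274., 264.]), 0.57, array([388.1, 122.5,  58. ]))]
upper_center [(array([425., 194.]), 0.91, array([ 555.6, -265.2,   43. ])), (array([272., 120.]), 0.64, array([759. , 122.9,  43. ]))]
bush [(array([351., 267.]), 0.64, array([372.9, -73.1,  11. ]))]
jar [(array([275., 122.]), 0.69, array([755.3, 117. ,  40. ]))]
bars [(array([273., 121.]), 0.3, array([765.2, 125.6,  10. ]))]
scene [340.6 231. ] 373.20846723816345 [ 841. -476.  611.]
pin_center [(array([368., 131.]), 0.47, array([523.3, 277.1,  71. ]))]
holder [(array([365., 151.]), 0.97, array([530.3, 254.7,  25. ]))]
lower_face [(array([288., 163.]), 0.79, array([412.5,  77.4,  58. ])), (array([320., 234.]), 0.66, array([593.2, -72. ,  58. ])), (array([172., 269.]), 0.55, array([ 406.5, -281.5,   58. ]))]
upper_center [(array([248., 298.]), 0.85, array([ 554.2, -249.9,   43. ]))]
bush [(array([238., 209.]), 0.59, array([374.6, -71.9,  11. ]))]
jar [(array([432., 215.]), 0.57, array([757.2, 105.4,  40. ]))]
bars []
```

View pics/top.png

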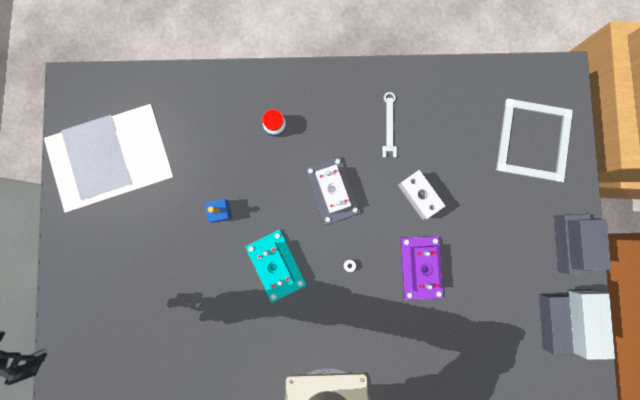

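View pics/scene.png

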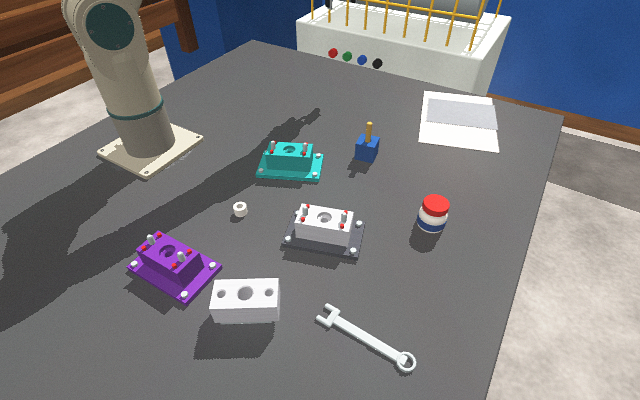

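Three look-alikes bear a parting face: turquoise (274,264), purple (419,268) and bare aluminium on grey steel (333,189) in the top view. The aluminium one fits, and I confirm it with an enlarged crop. The pin is at (211,210) in the blue holder, the upper half at (422,194), the bush at (350,266), and the jar and wrench lie beyond.

```bash
python3 - <<'E'
from h import *
a=cv2.imread("pics/top.png");c=cv2.resize(a[150:235,195:455],None,fx=3,fy=3,interpolation=cv2.INTER_CUBIC);cv2.imwrite("pics/crop1.png",c)
p=ctrl.get_image("top");print(at(p,(211,209.5),96),at(p,(332,189),58),at(p,(422.5,194.5),66))
im=p["img"].astype(int)
# dark/white shapes : upper and lower min-area rects
for n,(x0,x1,y0,y1) in dict(low=(305,362,155,225),up=(395,450,165,222)).items():
    m=(im[y0:y1,x0:x1].min(2)>150).astype(np.uint8)
    m=cv2.morphologyEx(m,cv2.MORPH_OPEN,np.ones((5,5)))
    k=max(cv2.findContours(m,0,2)[0],key=cv2.contourArea);r=cv2.minAreaRect(k);b=cv2.boxPoints(r)+[x0,y0]
    print(n,np.round(r[0]+np.array([x0,y0]),1),np.round(r[1],1),[at(p,u,58 if n=="low" else 66)[:2] for u in b])
E
```

```text
[525.8 267.7  96. ] [572.6 -26.8  58. ] [ 552.4 -253.1   66. ]
low [332.4 188.3] [44.8 23.7] [array([619.1,  18.4]), array([638.3, -38.9]), array([529.9, -73.9]), array([511.2, -17. ])]
up [421.  194.8] [45.5 26.9] [array([ 580.3, -189.9]), array([ 618.6, -246.8]), array([ 523.5, -308.7]), array([ 485.9, -252. ])]
```

View pics/crop1.png

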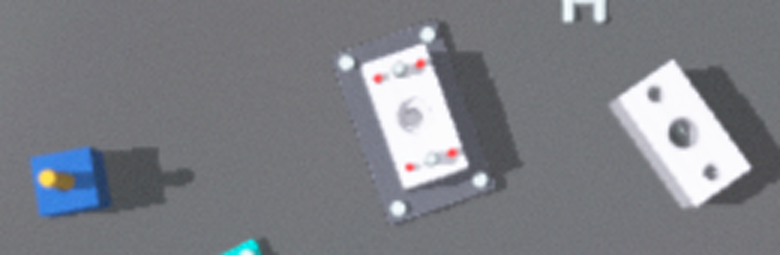

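The crop confirms it: the bare aluminium half on the grey steel plate, with dowels and red pads, is the real one. Its bore is near crop (411,117), the upper half's bore near (683,133), and the pin top at (47,178).

>>> step_arm(series=[[[0,0,0,-0.277,-0.142,0,0],[0,0,0,-0.277,-0.142,0,0],[0,0,0,-0.277,-0.142,0,0],[0,0,0,-0.277,-0.142,0,0],[0,0,0,-0.277,-0.142,0,0],[0,0,0,-0.277,-0.142,0,0],[0,0,0,-0.277,-0.142,0,0],[0,0,0,-0.277,-0.142,0,0],[0,0,0,-0.277,-0.142,0,0],[0,0,0,0,0,0,0]]])

```text
clock: 1.85
eef_pos: [532.1, 260.7, 231.6]
tool_rot: [-3.139, 0.006, 2.716]
force: [-1.0, 0.3, 0.4]
width: 85.2
gripper_force: 0.0
```

```bash
python3 - <<'E'
from h import *
s=ctrl.read_state();print(s["clock"],s["eef_pos"],s["tool_rot"])
p=ctrl.get_image("wrist");save(p,"w1");print(proj(p,[526,268,102]),np.round(-np.array(p["R"]).T@p["t"]))
for k in("pin_center","holder"):print(k,[(np.round(r["centre"]),round(r["score"],2),at(p,r["centre"],76)) for r in ctrl.recognise(p,k)[:3]])
E
```

```text
1.85 [532.12106886 260.66114851 231.55633271] [-3.13888541  0.00567734  2.71557394]
[319.7 174.3] [469. 290. 374.]
pin_center [(array([322., 169.]), 0.9, array([528.1, 270.1,  76. ]))]
holder [(array([321., 170.]), 0.69, array([528.4, 268.4,  76. ])), (array([319., 157.]), 0.64, array([516.3, 272.2,  76. ]))]
```

View pics/w1.png

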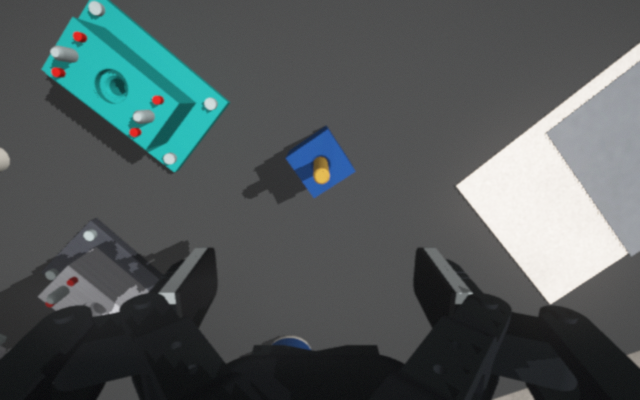

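The wrist picture shows the pin's top disc near (322,176) and the holder's top centred near (321,162); turquoise decoy is at upper left. Now I fit these exactly.

```bash
python3 - <<'E'
from h import *
p=ctrl.get_image("wrist");im=p["img"].astype(int);r,g,b=im[...,0],im[...,1],im[...,2]
m=(r>g*1.15)&(g>b*1.3)&(r>90);m[:,:250]=0;m[:,400:]=0;m[230:]=0
ys,xs=np.nonzero(m);print("pin rows",ys.min(),ys.max(),"cols",xs.min(),xs.max())
for y in range(ys.min(),ys.max()+1,2):print(y,xs[ys==y].min(),xs[ys==y].max(),end=' ; ')
mb=((b>r*1.8)&(b>70)).astype(np.uint8);mb[:,:250]=0;mb[:,400:]=0;mb[230:]=0
rr=cv2.minAreaRect(np.argwhere(mb)[:,::-1].astype(np.float32));print(rr,at(p,rr[0],50))
c,d=ray(p,(322,175.5));print(at(p,(322,175.5),102))
s=ctrl.read_state();print(s["eef_pos"],s["tool_rot"],s["force"])
E
```

```text
pin rows 167 194 cols 307 321
167 313 316 ; 169 310 319 ; 171 309 320 ; 173 308 320 ; 175 308 320 ; 177 308 320 ; 179 308 320 ; 181 307 320 ; 183 307 321 ; 185 307 321 ; 187 307 321 ; 189 307 320 ; 191 308 319 ; 193 310 317 ; ((313.5, 172.49998474121094), (53.528568267822266, 52.9738655090332), 56.3099365234375) [526.1 268.9  50. ]
[521.3 278.9 102. ]
[525.81532917 270.53644031 231.26783567] [ 3.14100506e+00 -1.09547958e-03  2.72927421e+00] [-0.26414705  1.16292629  0.69849508]
```

```bash
python3 - <<'E'
from h import *
p=ctrl.get_image("wrist");s=ctrl.read_state()
P=at(p,(314.2,187.3),102);print(P,proj(p,[526.1,268.9,102]))
t=np.array([526.3,268.6,71]);e=s["eef_pos"];y=s["tool_rot"][2];d=t-e
print(e,s["tool_rot"],"tool delta/150:",np.round([(d[0]*np.cos(y)+d[1]*np.sin(y))/150,(d[0]*np.sin(y)-d[1]*np.cos(y))/150,-d[2]/150],4))
E
```

```text
[527.4 269.8 102. ] [312.6 186.3]
[525.61422712 270.97379828 231.29276426] [ 3.14097309e+00 -9.80363133e-04  2.73031285e+00] tool delta/150: [-0.0105 -0.0127  1.0686]
```

>>> step_arm(series=[[[0,0,0,-0.012,-0.008,0.267,0],[0,0,0,0,0,0.267,0],[0,0,0,0,0,0.267,0],[0,0,0,0,0,0.267,0.3],[0,0,0,0,0,0,1],[0,0,0,0,0,0,1],[0,0,0,0,0,0,1],[0,0,0,0,0,0,1],[0,0,0,0,0,0,1],[0,0,0,0,0,0,1]]])

```text
clock: 3.1
eef_pos: [529.2, 268.1, 73.6]
tool_rot: [3.138, 0.002, 2.728]
force: [-1.3, -0.5, 6.5]
width: 12.2
gripper_force: 58.5
```

```bash
python3 - <<'E'
from h import *
s=ctrl.read_state();print({k:np.round(s[k],3) for k in("clock","eef_pos","tool_rot","force","width","gripper_force")})
E
```

```text
{'clock': np.float64(3.1), 'eef_pos': array([529.203, 268.074,  73.626]), 'tool_rot': array([3.138e+00, 2.000e-03, 2.728e+00]), 'force': array([-1.317, -0.462,  6.484]), 'width': np.float64(12.16), 'gripper_force': np.float64(58.47)}
```

>>> step_arm(series=[[[0,0,0,0,0,-0.1,1],[0,0,0,0,0,-0.15,1],[0,0,0,0,0,-0.2,1],[0,0,0,0,0,-0.2,1],[0,0,0,0,0,-0.2,1],[0,0,0,0,0,0,1],[0,0,0,0,0,0,1],[0,0,0,0,0,0,1]]])

```text
clock: 3.9
eef_pos: [527.0, 267.1, 198.2]
tool_rot: [-3.14, -0.001, 2.728]
force: [-0.5, 0.2, -1.0]
width: 12.3
gripper_force: 58.7
```

```bash
python3 - <<'E'
from h import *
s=ctrl.read_state();print({k:np.round(s[k],3) for k in("clock","eef_pos","tool_rot","force","width","gripper_force")})
p=ctrl.get_image("top");im=p["img"].astype(int)
# lower: steel-plate corner bolts / cavity. use two dowels via networks and rect again
x0,x1,y0,y1=305,362,155,225
m=(im[y0:y1,x0:x1].min(2)>140).astype(np.uint8);m=cv2.morphologyEx(m,cv2.MORPH_OPEN,np.ones((5,5)))
k=max(cv2.findContours(m,0,2)[0],key=cv2.contourArea);r=cv2.minAreaRect(k);print(r, at(p,np.array(r[0])+[x0,y0],58))
r0,g,b=im[...,0],im[...,1],im[...,2]
red=((r0>1.6*g)&(r0>120)).astype(np.uint8);red[:155]=0;red[225:]=0;red[:,:305]=0;red[:,362:]=0
n,l,st,c=cv2.connectedComponentsWithStats(red);print([(st[i,4],at(p,c[i],63)[:2]) for i in range(1,n)])
E
```

```text
{'clock': np.float64(3.9), 'eef_pos': array([526.983, 267.074, 198.195]), 'tool_rot': array([-3.140e+00, -1.000e-03,  2.728e+00]), 'force': array([-0.48 ,  0.21 , -0.965]), 'width': np.float64(12.256), 'gripper_force': np.float64(58.718)}
((26.245765686035156, 30.756803512573242), (50.421913146972656, 27.226926803588867), 76.90811157226562) [580.9 -25.1  58. ]
[(np.int32(7), array([617.6, -34.7])), (np.int32(4), array([606.9,   1.5])), (np.int32(5), array([542.5, -58.9])), (np.int32(6), array([530.5, -23. ]))]
```

>>> step_arm(series=[[[0,0,0,-0.177,-0.21,0,1],[0,0,0,-0.177,-0.21,0,1],[0,0,0,-0.177,-0.21,0,1],[0,0,0,-0.177,-0.21,0,1],[0,0,0,-0.177,-0.21,0,1],[0,0,0,-0.177,-0.21,0,1],[0,0,0,-0.177,-0.21,0,1],[0,0,0,-0.177,-0.21,0,1],[0,0,0,0,0,0,1],[0,0,0,0,0,0,1],[0,0,0,0,0,0,1],[0,0,0,0,0,0,1]]])

```text
clock: 5.15
eef_pos: [620.5, -46.7, 198.1]
tool_rot: [3.141, -0.002, 2.73]
force: [-0.1, -0.4, -1.2]
width: 12.2
gripper_force: 58.8
```

```bash
python3 - <<'E'
from h import *
s=ctrl.read_state();print({k:np.round(s[k],3) for k in("clock","eef_pos","tool_rot","force","width","qpos")})
p=ctrl.get_image("wrist");save(p,"w2");im=p["img"].astype(int)
r0,g,b=im[...,0],im[...,1],im[...,2]
red=((r0>1.8*g)&(r0>110)&(g<b*1.5)).astype(np.uint8)
n,l,st,c=cv2.connectedComponentsWithStats(red);print([(st[i,4],c[i].round(1),at(p,c[i],64)[:2]) for i in range(1,n) if st[i,4]>8])
print(proj(p,[574.4,-28.8,58]))
E
```

```text
{'clock': np.float64(5.15), 'eef_pos': array([620.501, -46.713, 198.061]), 'tool_rot': array([ 3.141e+00, -2.000e-03,  2.730e+00]), 'force': array([-0.133, -0.36 , -1.205]), 'width': np.float64(12.185), 'qpos': array([ 0.013,  0.624,  0.029,  1.634, -0.023,  0.885,  1.211])}
[(np.int32(3625), array([39.5, 57.3]), array([ 442.3, -201.6])), (np.int32(14), array([ 0.8, 44.8]), array([ 423. , -223.5])), (np.int32(70), array([297.2,  71.6]), array([531.8, -22.6])), (np.int32(75), array([262.6, 104.2]), array([543.2, -58.4])), (np.int32(62), array([361.7, 147.3]), array([607.5,   2.2])), (np.int32(61), array([327.5, 176.4]), array([619. , -33.7])), (np.int32(3037), array([541.1, 242.3]), array([752.5, 119.7]))]
[311.8 124.9]
```

View pics/w2.png

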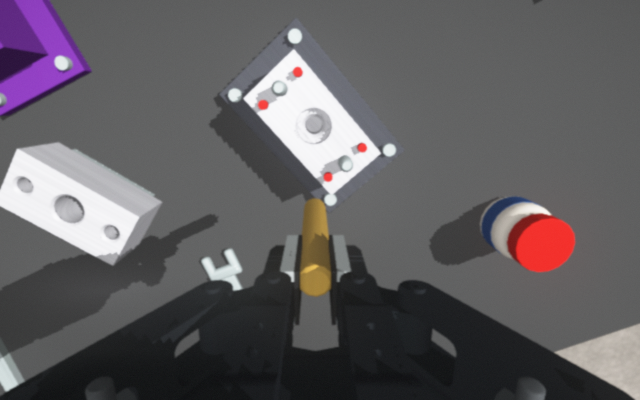

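The picture shows the aluminium lower half with its bore at (314,124), and the pin held from its foot (314,200) to its top (316,293). I check its tilt against the projection.

```bash
python3 - <<'E'
from h import *
p=ctrl.get_image("wrist");s=ctrl.read_state();e=s["eef_pos"];print(e,s["tool_rot"])
im=p["img"].astype(int);r,g,b=im[...,0],im[...,1],im[...,2]
m=(r>g*1.15)&(g>b*1.3)&(r>80)
ys,xs=np.nonzero(m)
for y in (200,202,204,206,210,220,230,250,270,280,284,288,292,294):
    q=xs[ys==y]
    if len(q):print(y,q.min(),q.max(),end=' ; ')
print(ys.min(),ys.max())
for z in(130.5,134.5,180,226.5):print(z,proj(p,[e[0],e[1],z]))
print(proj(p,[575.4,-28.1,50]))
g8=cv2.GaussianBlur(p["img"].mean(2).astype(np.uint8),(3,3),0)[95:155,285:345]
m2=(g8<190).astype(np.uint8);n,l,st,c=cv2.connectedComponentsWithStats(m2);print([(st[i],c[i]+[285,95]) for i in range(1,n) if st[i,4]>60])
t=np.array([575.4,-28.1]);d=t-e[:2];y=s["tool_rot"][2];print((d[0]*np.cos(y)+d[1]*np.sin(y))/150,(d[0]*np.sin(y)-d[1]*np.cos(y))/150)
E
```

```text
[620.74012447 -47.14449554 198.4367867 ] [ 3.14126991e+00 -6.71989706e-04  2.72994370e+00]
200 309 321 ; 202 307 323 ; 204 305 324 ; 206 305 324 ; 210 304 325 ; 220 304 326 ; 230 303 327 ; 250 302 327 ; 270 300 330 ; 280 300 330 ; 284 300 330 ; 288 300 330 ; 292 304 326 ; 294 307 322 ; 198 296
130.5 [313.9 208.1]
134.5 [313.9 210. ]
180 [313.8 237.4]
226.5 [313.5 284.7]
[313.2 124.7]
[(array([48,  0, 12, 14, 86], dtype=int32), array([340.43023256,  99.20930233])), (array([ 21,  13,  25,  33, 485], dtype=int32), array([318.68659794, 123.00618557]))]
0.3278174549107932 -0.004586516013053081
```

>>> step_arm(series=[[[0,0,0,0.16,-0.006,0,1],[0,0,0,0.158,0,0,1],[0,0,0,0,0,0.2,1],[0,0,0,0,0,0.2,1],[0,0,0,0,0,0,1],[0,0,0,0,0,0,1],[0,0,0,0,0,0,1]]])

```text
clock: 5.95
eef_pos: [578.2, -30.2, 140.1]
tool_rot: [3.141, 0.002, 2.728]
force: [0.1, -0.6, -1.8]
width: 12.3
gripper_force: 58.8
```

```bash
python3 - <<'E'
from h import *
p=ctrl.get_image("wrist");s=ctrl.read_state();e=s["eef_pos"];print(s["clock"],e,s["tool_rot"],s["force"])
im=p["img"].astype(int);r0,g,b=im[...,0],im[...,1],im[...,2]
red=((r0>1.8*g)&(r0>110)&(g<b*1.5)).astype(np.uint8)
n,l,st,c=cv2.connectedComponentsWithStats(red);print([(st[i,4],c[i].round(1),at(p,c[i],65)[:2]) for i in range(1,n) if st[i,4]>8])
cv2.imwrite("pics/w3.png",cv2.resize(p["img"][120:270,220:420,::-1],None,fx=4,fy=4,interpolation=cv2.INTER_CUBIC))
for P in([575.4,-28.1,50],[e[0],e[1],e[2]-67]):print(proj(p,P))
E
```

```text
6.0 [578.21824656 -30.26999915 140.14417926] [3.14043966e+00 2.71529237e-03 2.72790247e+00] [ 0.16757111 -0.9409424  -1.43813127]
[(np.int32(2152), array([ 15.6, 105.2]), array([ 441.9, -176.7])), (np.int32(101), array([296.2, 136.9]), array([531.5, -22.4])), (np.int32(110), array([255.2, 174.2]), array([543. , -57.9])), (np.int32(96), array([372.9, 221.8]), array([606.6,   2.2])), (np.int32(4183), array([580.5, 324. ]), array([749.3, 118.6]))]
[315.2 193.5]
[314.1 208. ]
```

View pics/w3.png

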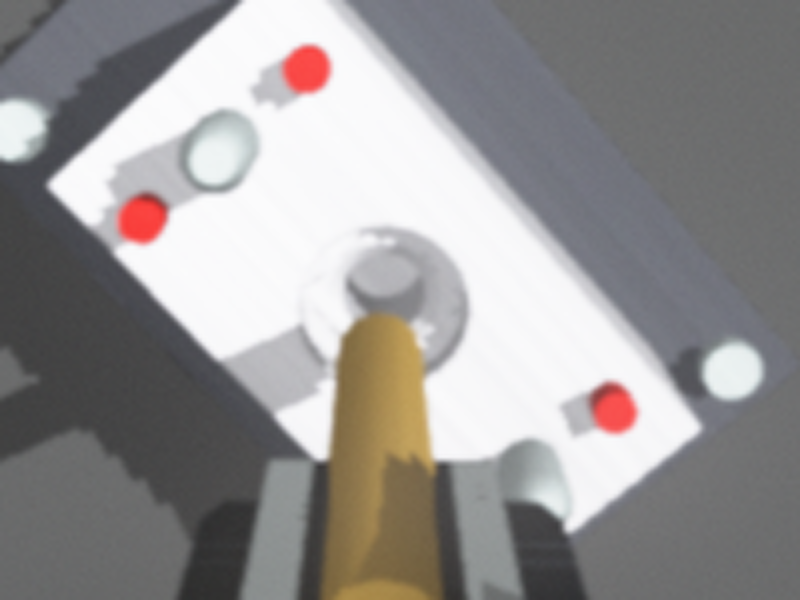

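The crop shows the bore at about px (316.5,192) and the pin foot at about (315,204), which needs only a small correction before lowering.

>>> step_arm(series=[[[0,0,0,0.017,0.005,0,1],[0,0,0,0,0,0.08,1],[0,0,0,0,0,0.06,1],[0,0,0,0,0,0.04,1],[0,0,0,0,0,0.03,1],[0,0,0,0,0,0,1],[0,0,0,0,0,0,1]]])

```text
clock: 6.7
eef_pos: [575.3, -28.6, 106.9]
tool_rot: [3.141, 0.0, 2.728]
force: [2.5, 0.2, -1.8]
width: 12.1
gripper_force: 58.7
```

>>> step_arm(series=[[[0,0,0,0,0,0.02,1],[0,0,0,0,0,0,1],[0,0,0,0,0,0,1]]])

```text
clock: 7.0
eef_pos: [575.2, -28.6, 104.1]
tool_rot: [3.141, 0.001, 2.728]
force: [2.3, 0.5, -2.3]
width: 12.4
gripper_force: 58.6
```

>>> step_arm(series=[[[0,0,0,0,0,0.05,1],[0,0,0,0,0,0.03,1],[0,0,0,0,0,0,1],[0,0,0,0,0,0,1]]])

```text
clock: 7.4
eef_pos: [575.1, -28.6, 91.7]
tool_rot: [3.141, 0.0, 2.728]
force: [3.3, -1.3, -4.5]
width: 12.3
gripper_force: 58.6
```

>>> step_arm(series=[[[0,0,0,0,0,0.015,1],[0,0,0,0,0,0,1],[0,0,0,0,0,0,1]]])

```text
clock: 7.7
eef_pos: [575.1, -28.6, 89.9]
tool_rot: [3.141, 0.0, 2.728]
force: [4.9, 1.3, -1.9]
width: 12.1
gripper_force: 58.7
```

>>> step_arm(series=[[[0,0,0,0,0,0.01,1],[0,0,0,0,0,0.008,1],[0,0,0,0,0,0,1],[0,0,0,0,0,0,1]]])

```text
clock: 8.1
eef_pos: [575.8, -28.8, 89.5]
tool_rot: [3.141, 0.002, 2.728]
force: [0.6, 1.0, 15.2]
width: 12.0
gripper_force: 60.8
```

>>> step_arm(series=[[[0,0,0,0,0,0,0],[0,0,0,0,0,0,0],[0,0,0,0,0,0,0],[0,0,0,0,0,0,0],[0,0,0,0,0,0,0],[0,0,0,0,0,-0.2,0],[0,0,0,0,0,-0.32,0],[0,0,0,0,0,-0.32,0],[0,0,0,0,0,-0.1,0],[0,0,0,0,0,0,0],[0,0,0,0,0,0,0],[0,0,0,0,0,0,0]]])

```text
clock: 9.3
eef_pos: [573.6, -28.5, 226.4]
tool_rot: [-3.14, -0.003, 2.728]
force: [-0.7, 0.4, -0.4]
width: 85.5
gripper_force: 0.0
```

```bash
python3 - <<'E'
from h import *
s=ctrl.read_state();e=s["eef_pos"];print(s["clock"],e,s["tool_rot"],s["width"])
q=ctrl.get_image("scene");w=ctrl.get_image("wrist")
for p in(q,w):print("exp pin top/base",proj(p,[575.1,-28.1,118]),proj(p,[575.1,-28.1,58]))
def br(p):
    im=p["img"].astype(int);r,g,b=im[...,0],im[...,1],im[...,2]
    m=((r>g*1.15)&(g>b*1.3)&(r>80)).astype(np.uint8);n,l,st,c=cv2.connectedComponentsWithStats(m);return [(st[i],c[i].round(1)) for i in range(1,n) if st[i,4]>40]
print(br(q)[-5:],br(w))
a=cv2.resize(q["img"][170:270,270:390],(480,400),interpolation=cv2.INTER_CUBIC);b=cv2.resize(w["img"][100:300:,240:400],(320,400))
cv2.imwrite("pics/c4.png",np.hstack([a,b])[:,:,::-1])
E
```

```text
9.3 [573.59702551 -28.51818867 226.36295344] [-3.14020448 -0.0033406   2.72789106] 85.45929247751248
exp pin top/base [324.3 194.9] [324.2 216.3]
exp pin top/base [315.8 193.5] [315.7 176.9]
[(array([495,   0,   7,  18,  43], dtype=int32), array([497.9,   7.8])), (array([  0,  18,  59,  24, 354], dtype=int32), array([25.4, 29.2])), (array([   0,   35,   93,   85, 4500], dtype=int32), array([38.3, 74.8])), (array([ 486,   93,  154,   52, 1481], dtype=int32), array([585.8, 122.7])), (array([321, 194,   7,  29, 158], dtype=int32), array([323.6, 208.5]))] [(array([308, 168,  16,  33, 289], dtype=int32), array([315.2, 180.6]))]
```

View pics/c4.png

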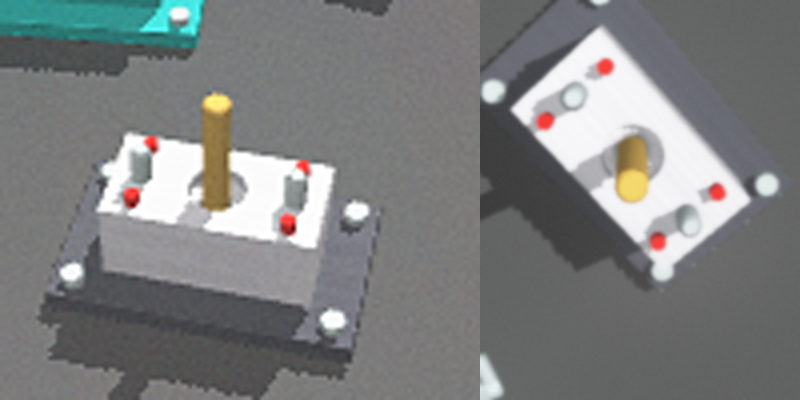

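The pin stands upright in the bore: in the scene crop its top is at (217,103), and in the wrist crop at (632,185), matching projection. Next I turn for the upper half and go over it.

>>> step_arm(series=[[[0,0,0.1825,0,0,0,0],[0,0,0.1825,0,0,0,0],[0,0,0.1825,0,0,0,0],[0,0,0.1825,0,0,0,0],[0,0,0.1825,0,0,0,0],[0,0,0.1825,0,0,0,0],[0,0,0.1825,0,0,0,0],[0,0,0.1825,0,0,0,0],[0,0,0.1825,0,0,0,0],[0,0,0.1825,0,0,0,0],[0,0,0.1825,0,0,0,0],[0,0,0.1825,0,0,0,0]]])

```text
clock: 10.6
eef_pos: [574.3, -28.5, 227.0]
tool_rot: [-3.14, 0.001, 1.002]
force: [-0.1, -0.6, -0.4]
width: 85.3
gripper_force: 0.0
```

>>> step_arm(series=[[[0,0,0.1825,0,0,0,0],[0,0,0.1825,0,0,0,0],[0,0,0.1825,0,0,0,0],[0,0,0,-0.187,0.235,0,0],[0,0,0,-0.187,0.235,0,0],[0,0,0,-0.187,0.235,0,0],[0,0,0,-0.187,0.235,0,0],[0,0,0,-0.187,0.235,0,0],[0,0,0,0,0,0,0],[0,0,0,0,0,0,0],[0,0,0,0,0,0,0],[0,0,0,0,0,0,0]]])

```text
clock: 11.8
eef_pos: [554.2, -250.7, 227.5]
tool_rot: [-3.14, -0.0, 0.581]
force: [1.1, -0.1, 0.8]
width: 85.4
gripper_force: 0.0
```

```bash
python3 - <<'E'
from h import *
p=ctrl.get_image("wrist");s=ctrl.read_state();e=s["eef_pos"];print(s["clock"],e,s["tool_rot"],s["qpos"])
save(p,"w5");print(proj(p,[552.5,-253,66]))
print([(r["centre"],r["score"]) for r in ctrl.recognise(p,"upper_center")])
E
```

```text
11.85 [ 554.16903989 -250.87877321  227.72740879] [-3.14039891e+00 -1.37125890e-04  5.80560584e-01] [ 0.01396238  0.64153361  0.61098471  1.65391503 -0.42587735  0.98358824
 -0.21831965]
[316.7 180.1]
[([318.5, 180.5], 0.77)]
```

View pics/w5.png

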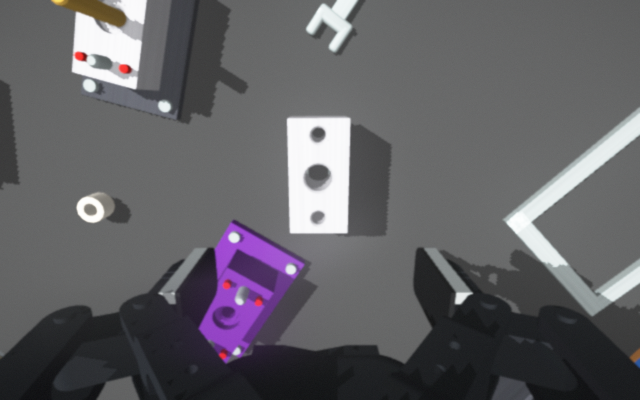

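Clear view: upper half's top spans columns 288–350 and rows 117–233, with bores at (318,134), (318,177) and (317,217). The purple decoy is out of the finger path.

```bash
python3 - <<'E'
from h import *
p=ctrl.get_image("wrist");s=ctrl.read_state();e=s["eef_pos"]
m=np.zeros((400,640),np.uint8);m[105:245,275:365]=(p["img"][105:245,275:365].min(2)>150)
k=max(cv2.findContours(m,0,2)[0],key=cv2.contourArea);b=cv2.boxPoints(cv2.minAreaRect(k));W=np.array([at(p,u,66)[:2] for u in b]);print(b.round(1).tolist(),W.tolist())
c=W.mean(0);ed=[W[1]-W[0],W[2]-W[1]];ed.sort(key=np.linalg.norm);v=ed[1];print(c,[np.linalg.norm(x) for x in ed],np.degrees(np.arctan2(v[1],v[0]))%180)
y=s["tool_rot"][2];d=c-e[:2];print(e,np.degrees(y),(d[0]*np.cos(y)+d[1]*np.sin(y))/150,(d[0]*np.sin(y)-d[1]*np.cos(y))/150)
E
```

```text
[[286.0, 116.0], [349.0, 116.0], [349.0, 233.0], [286.0, 233.0]] [[586.6, -198.3], [617.5, -245.5], [525.2, -309.7], [491.0, -257.8]]
[ 555.075 -252.825] [np.float64(56.41498028006389), np.float64(112.43189049375621)] 34.82085144517393
[ 554.08942693 -251.46065618  228.02493305] 33.22414979510888 0.0005127947535990648 0.011208869075009351
```

>>> step_arm(series=[[[0,0,-0.01,0,0.011,0.25,0],[0,0,0,0,0,0.25,0],[0,0,0,0,0,0.25,0],[0,0,0,0,0,0.25,0],[0,0,0,0,0,0.2,0],[0,0,0,0,0,0.09,0],[0,0,0,0,0,0,0],[0,0,0,0,0,0,1],[0,0,0,0,0,0,1],[0,0,0,0,0,0,1],[0,0,0,0,0,0,1],[0,0,0,0,0,0,1]]])

```text
clock: 13.15
eef_pos: [555.6, -254.5, 36.7]
tool_rot: [3.14, -0.002, 0.586]
force: [-1.8, 1.6, 7.1]
width: 55.3
gripper_force: 66.0
```

>>> step_arm(series=[[[0,0,0,0,0,0,1],[0,0,0,0,0,0,1]]])

```text
clock: 13.35
eef_pos: [555.6, -254.5, 36.7]
tool_rot: [3.14, -0.002, 0.586]
force: [-1.2, 0.6, 6.4]
width: 54.8
gripper_force: 66.0
```

>>> step_arm(series=[[[0,0,0,0,0,-0.07,1],[0,0,0,0,0,-0.2,1],[0,0,0,0,0,-0.3,1],[0,0,0,0,0,-0.3,1],[0,0,0,0,0,-0.22,1],[0,0,0.1755,0,0,0,1],[0,0,0.1755,0,0,0,1],[0,0,0,0.146,-0.166,0,1],[0,0,0,0.146,-0.166,0,1],[0,0,0,0.146,-0.166,0,1],[0,0,0,0.146,-0.166,0,1],[0,0,0,0,0,0,1]]])

```text
clock: 14.55
eef_pos: [609.8, -124.5, 197.5]
tool_rot: [-3.136, -0.002, 0.319]
force: [1.1, 0.7, -5.5]
width: 54.9
gripper_force: 65.7
```

>>> step_arm(series=[[[0,0,0,0,0,0,1],[0,0,0,0,0,0,1],[0,0,0,0,0,0,1]]])

```text
clock: 14.85
eef_pos: [606.9, -134.2, 198.5]
tool_rot: [3.141, 0.0, 0.308]
force: [-0.4, -0.3, -4.7]
width: 55.2
gripper_force: 65.7
```

```bash
python3 - <<'E'
from h import *
p=ctrl.get_image("wrist");s=ctrl.read_state();e=s["eef_pos"];print(s["clock"],e,s["tool_rot"],s["force"])
save(p,"w6");im=p["img"].astype(int);r0,g,b=im[...,0],im[...,1],im[...,2]
red=((r0>1.8*g)&(r0>110)&(g<b*1.5)).astype(np.uint8)
n,l,st,c=cv2.connectedComponentsWithStats(red);print([(st[i,4],c[i].round(1),at(p,c[i],65)[:2]) for i in range(1,n) if st[i,4]>8])
z=e[2]-16.7+46
print(z,proj(p,[e[0],e[1],z]))
E
```

```text
14.9 [ 606.98672161 -134.00009632  198.4088904 ] [3.14123099e+00 2.48687153e-04 3.07729250e-01] [-0.28832607 -0.37797625 -5.19349678]
[(np.int32(68), array([158.5, 134.6]), array([608. ,   1.9])), (np.int32(77), array([204.4, 134.3]), array([619.7, -34.1])), (np.int32(57), array([170.7, 225.1]), array([532.4, -22.8])), (np.int32(69), array([213.1, 224.8]), array([544. , -58.7])), (np.int32(41), array([ 24.1, 351.8]), array([354.1,  91.4]))]
227.70889039912953 [315.3 286.6]
```

View pics/w6.png

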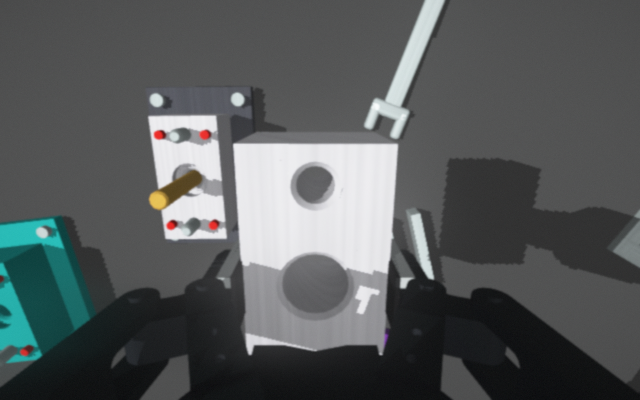

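The aluminium lower half is at left (pads at (158,135), (204,134), (171,225), (213,225); pin top at (158,199)). The held upper half fills the middle with bores at (314,185) and (316,286). I fit these for the offset.

```bash
python3 - <<'E'
from h import *
p=ctrl.get_image("wrist");s=ctrl.read_state();e=s["eef_pos"];R=np.array(p["R"])
im=p["img"].astype(int);r0,g,b=im[...,0],im[...,1],im[...,2]
red=((r0>1.8*g)&(r0>110)&(g<b*1.5)).astype(np.uint8)
n,l,st,c=cv2.connectedComponentsWithStats(red)
P=np.array([at(p,c[i],64.7)[:2] for i in range(1,n) if st[i,4]>50 and c[i][0]>100]);L=P.mean(0);print("lower",L,len(P))
gr=cv2.GaussianBlur(p["img"].mean(2).astype(np.uint8),(3,3),0)
z=e[2]-16.7+46;H=[]
for (u,v,rad) in((314,185,36),(316,286,46)):
    a=np.linspace(0,2*np.pi,120,endpoint=False);pts=[]
    for t in a:
        rr=np.arange(12,rad,0.5);x=u+rr*np.cos(t);y=v+rr*np.sin(t)
        q=cv2.remap(gr,x.astype(np.float32)[None],y.astype(np.float32)[None],1)[0].astype(float)
        d=np.diff(q);i=len(d)-1-np.argmax((d[::-1]>4)) if (d>4).any() else None
        if i is not None:pts.append((x[i],y[i]))
    el=cv2.fitEllipseAMS(np.array(pts,np.float32));H.append(at(p,el[0],z)[:2]);print(np.round(el[0],1),np.round(el[1],1),len(pts),H[-1])
# edges of the upper's top: left/right columns per row
for v in (160,180,200,220,240):
    row=gr[v,225:410].astype(int);d=np.diff(row);print(v,225+np.argmax(d[:40]),225+140+np.argmin(d[140:]),end=' ; ')
v=H[0]-H[1];print("\nlen",np.linalg.norm(v),"ang",np.degrees(np.arctan2(v[1],v[0])),"yaw",np.degrees(s["tool_rot"][2]),"tcp",e,"z",z)
w=np.degrees(np.arctan2(P[0][1]-P[2][1]+P[1][1]-P[3][1],P[0][0]-P[2][0]+P[1][0]-P[3][0]));print("lower ang",w)
y=s["tool_rot"][2];d=L-H[1];print("delta",d,(d[0]*np.cos(y)+d[1]*np.sin(y)),(d[0]*np.sin(y)-d[1]*np.cos(y)))
E
```

```text
lower [575.875 -28.3  ] 4
[311.8 184.7] [45.5 48.9] 120 [ 645.4 -120.4]
[318.6 283.6] [62.3 79.4] 120 [ 608.7 -134.7]
160 233 396 ; 180 234 395 ; 200 236 393 ; 220 237 392 ; 240 238 391 ; 
len 39.38756148836831 ang 21.288165406740152 yaw 17.645232706033354 tcp [ 607.1288614  -133.80872282  198.36779266] z 227.6677926621577
lower ang 17.969139740157015
delta [-32.825 106.4  ] 0.9715746310606903 -111.34404639555848
```

>>> step_arm(series=[[[0,0,-0.007,0.009,-0.24,0,1],[0,0,0,0,-0.24,0,1],[0,0,0,0,-0.251,0,1],[0,0,0,0,0,0,1],[0,0,0,0,0,0.2,1],[0,0,0,0,0,0.2,1],[0,0,0,0,0,0.15,1],[0,0,0,0,0,0.08,1],[0,0,0,0,0,0,1],[0,0,0,0,0,0,1],[0,0,0,0,0,0,1]]])

```text
clock: 16.05
eef_pos: [576.2, -28.4, 105.0]
tool_rot: [3.141, -0.002, 0.315]
force: [0.7, 0.1, -4.7]
width: 55.0
gripper_force: 66.1
```

```bash
python3 - <<'E'
from h import *
p=ctrl.get_image("wrist");s=ctrl.read_state();e=s["eef_pos"];print(s["clock"],e,s["tool_rot"],s["force"])
a=cv2.resize(p["img"][60:360,200:430],(460,600));q=ctrl.get_image("scene")["img"][150:260,285:370];a=np.hstack([a,cv2.resize(q,(340,600),interpolation=cv2.INTER_CUBIC)])
cv2.imwrite("pics/c7.png",a[:,:,::-1])
E
```

```text
16.1 [576.06424194 -28.22878673 104.93627495] [ 3.14076679e+00 -2.30489563e-03  3.15321232e-01] [-0.60099204 -0.06233314 -4.47473731]
```

View pics/c7.png

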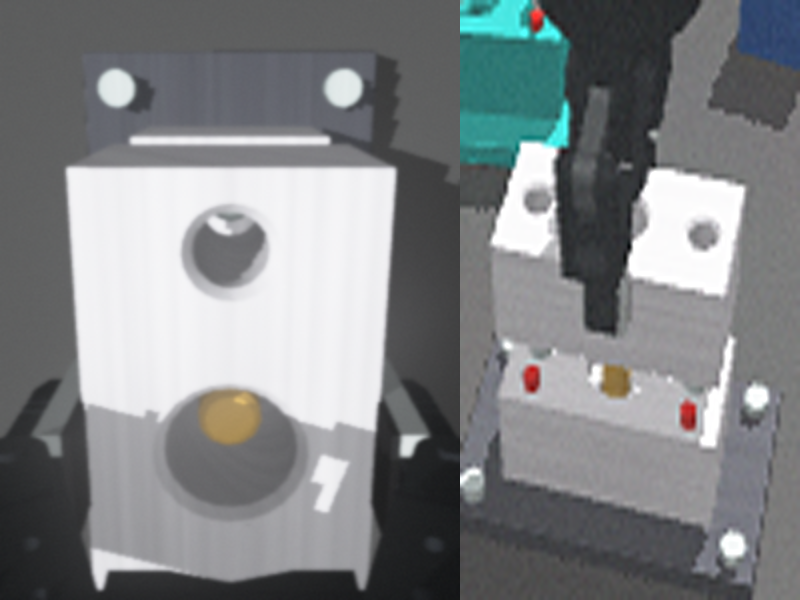

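The last picture shows the pin inside the middle bore, laterally centred (crop columns 230 vs 231), and the dowel tip in line below its hole. I lower by feel.

>>> step_arm(series=[[[0,0,0,0,0,0.05,1],[0,0,0,0,0,0.03,1],[0,0,0,0,0,0.02,1],[0,0,0,0,0,0,1],[0,0,0,0,0,0,1]]])

```text
clock: 16.65
eef_pos: [574.9, -28.0, 88.5]
tool_rot: [-3.141, 0.0, 0.315]
force: [-0.7, 0.7, -5.1]
width: 54.9
gripper_force: 66.3
```

>>> step_arm(series=[[[0,0,0,0,0,0.02,1],[0,0,0,0,0,0,1],[0,0,0,0,0,0,1]]])

```text
clock: 16.95
eef_pos: [575.0, -27.9, 85.6]
tool_rot: [-3.141, 0.0, 0.315]
force: [-0.5, 0.5, -3.9]
width: 54.9
gripper_force: 66.3
```

>>> step_arm(series=[[[0,0,0,0,0,0.03,1],[0,0,0,0,0,0.02,1],[0,0,0,0,0,0,1],[0,0,0,0,0,0,1]]])

```text
clock: 17.35
eef_pos: [575.6, -28.1, 78.8]
tool_rot: [3.141, -0.001, 0.315]
force: [-0.1, 2.2, 4.3]
width: 55.1
gripper_force: 67.4
```

>>> step_arm(series=[[[0,0,0,0,0,0.02,1],[0,0,0,0,0,0,1],[0,0,0,0,0,0,1]]])

```text
clock: 17.65
eef_pos: [575.6, -28.1, 75.9]
tool_rot: [3.141, -0.001, 0.315]
force: [-0.6, 1.4, 7.0]
width: 54.9
gripper_force: 67.5
```

>>> step_arm(series=[[[0,0,0,0,0,0.012,1],[0,0,0,0,0,0,1],[0,0,0,0,0,0,1]]])

```text
clock: 17.95
eef_pos: [575.6, -28.1, 74.7]
tool_rot: [-3.142, -0.002, 0.315]
force: [-2.4, 0.6, 11.4]
width: 55.1
gripper_force: 68.2
```

>>> step_arm(series=[[[0,0,0,0,0,0.01,1],[0,0,0,0,0,0,1],[0,0,0,0,0,0,1]]])

```text
clock: 18.25
eef_pos: [575.6, -28.1, 74.7]
tool_rot: [-3.141, -0.003, 0.315]
force: [-5.4, 2.0, 22.8]
width: 55.1
gripper_force: 69.6
```

The height has stalled at 74.7 mm, the expected closed height, while the force rises to 23 N. The faces are closed.

```bash
python3 - <<'E'
from h import *
p=ctrl.get_image("wrist");s=ctrl.read_state();print(s["eef_pos"],s["force"],proj(p,[575.5,-28.1,118]),proj(p,[575.5,-28.1,104]))
im=p["img"].astype(int);r,g,b=im[...,0],im[...,1],im[...,2]
m=((r>g*1.15)&(g>b*1.3)&(r>60)).astype(np.uint8);n,l,st,c=cv2.connectedComponentsWithStats(m);print([(st[i],c[i].round(1)) for i in range(1,n) if st[i,4]>100])
print(ctrl.finish_job())
E
```

```text
[575.60212096 -28.07261492  74.6825971 ] [-6.26619466  2.04102367 23.48515102] [315.4 308.9] [315.4 287.1]
[(array([ 297,  261,   38,   64, 1728], dtype=int32), array([315.7, 297.5]))]
the job is handed in; nothing more can be done
None
```

The job is handed in, with no verdict returned: the pin stands home and released in the lower half, and the upper half is on the dowels, closed and still held pressed at about 23 N.

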